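# Hold a block home against a sprung plunger

### The arm

A 7-joint arm with a two-finger parallel gripper is mounted at the origin on a cart in front of the work surface, level with it; the furniture and walls round the work are solid. World frame = base frame: x ahead of the robot, y to its left, z up, the work surface at z = 0. Lengths are in m, angles in rad, forces in N, time in s.
With the tool pointing down it reaches from about 0.4 to 0.875 m from the base axis. Payload 19.3 kg.
Tool frame: the origin (TCP) lies at the very end of the fingers, on their centre line; the grasp point (between the pads) lies 19 mm behind it; z points along the fingers, y is the line along which they close (so a half turn about z gives the same grasp; the last joint's range is limited). The gripper opens to 85 mm and grips with 20 to 120 N. Pads are 22 mm wide; open, the fingers measure 114 mm over their backs; the gripper's body (76 mm by 85 mm) begins 54 mm behind the grasp point. The pads swing forward as they close: fully open they stand 13 mm farther back than shut.
Start: joints at [-1.308, 0.521, -0.036, 1.599, 0.021, 1.021, -0.113], TCP at [0.204, 0.591, 0.231] pointing down, gripper open.
Joint ranges: [-2.91, 2.91], [-0.3, 2.13], [-1.5, 1.42], [0.17, 2.43], [-1.26, 4.41], [0.16, 1.93], [-2.52, 2.52]. Speed limits (rad/s): [1.89, 1.89, 2.39, 2.39, 3.01, 3.01, 3.01].

### API

Orientations are given as a rotation vector (axis times angle).
In Python, from cell import sensors, optics, ticket gives the robot as it stands. The module is installed in compiled form; this text tells all that it offers.
- The arm moves only by the tool drive_tool, never from a script. Its argument "commands" is a list of rows, each a list of 5 numbers: the shift along the world's x, y, z in mm, then the turn about the world's z in degrees, then the closure, from -1 (fully open) to 1 (shut). In form: [[dx, dy, dz, twist, claw], ...]. A call has 1 to 5 rows; each row is the pose to reach, as a shift and turn from the pose commanded when the call began; what a row does not reach only later rows make up. A row lasts 1/8 s, in which the tool goes at most 62.5 mm and 10.7 degrees, less where a joint would pass 70% of its speed; a pose out of reach is approached as far as the arm can. A call with a gripper value outside its range is refused whole. The fingers move at their own pace and stop on an object; "force" is the grip in N (left out, the last holds). Time passes only in rows, so rows that repeat a pose let the fingers close. It gives the time, the measured TCP pose, the force, the opening and the grip force at its end, in the units of the state.
- sensors.sense(): the state, without advancing time (a new reading comes with each control period).
- optics.snapshot(name): name is "scene" or "top" or "wrist"; returns the picture (480x640x3 uint8, red, green, blue); there is no depth.
- optics.camera_model(name): a dict with "fx", "fy", "cx", "cy" (pixels), "rvec" (rotation vector, rad) and "tvec" (3), from world to camera coordinates, as OpenCV has them; the wrist camera has in their place "mount" (4x4, takes a point from camera to tool coordinates, whose origin is the TCP and whose axes are the flange's). Camera axes: x right, y down, z forward; pixel columns grow to the right and rows downward; lengths in m; the calibration is good to about 2 mm. A picture is of the moment at which its call begins: read the wrist's pose just before it. camera_model takes no time and is no camera call.
- ticket.job_done(): hands the job in; it is judged then, once.
The state is a dict: "t": time; "qpos": joint angles; "joint_velocities": joint speeds; "joint_efforts": joint torques, N m; "ee_pos": TCP position; "ee_rot": TCP orientation; "contact_force": force on the tool from outside, world axes, zero at the start; "ft_torque": the same for the moment, N m; "opening": finger opening in m; "gripper_force": force on a finger pad.
Only numpy, scipy, OpenCV 4.12 (cv2) and the standard library are available. Lean on these libraries where they do the work, as an engineer would, in place of code of your own. Each camera call takes 0.05 s, during which the arm holds its last target. There are 200 camera calls.

### The job

Get the bare metal block ready for drilling in the aluminium jig: first slide the red-knobbed lock that bars the nest all the way to its open end, then lay the block flat on the jig plate and push it lengthwise between the low rails, against the sprung plunger, until its end face meets both steel stop buttons squarely. Press it home firmly without ramming it, and finish while still holding it there: do not let go, or the spring pushes it back out. Leave the tape measure, the tin and the spark plug where they are.

Things in the scene. Friction and masses are not known exactly. Their poses are not given: they have to be found in the camera images.
- jig: Fixed aluminium drilling jig, a 12 mm plate on the bench. Origin on its underside; jig x = push direction (open front edge at x -100 mm, blue back stop at the rear), y to the left, z up. Main plate x -100..90, y -55..55 mm, top at z 12; a wing x -23..57, y 53..156 carries the lock in two strips (x 3..31, to z 24). Clear landing area for the block: x -100..10.
- backstop: Blue block 26 x 60 x 36 mm fixed at the rear of the jig plate (jig x 58..84, y -30..30, z 12..48), with two steel stop buttons, diameter 11 mm, faces at jig x 52 mm, y +-13.5, z 29: the hard stop for the block's leading end face. Its origin and axes are the jig's.
- plunger (a joint): Sprung plunger (steel pin, diameter 9 mm) between the two stop buttons, pressed along jig +x. 0 m = fully out, its nose 12 mm in front of the button faces; 0.012 = flush with the buttons, which is where the block meets the hard stop. Its spring pushes back with 4 N at the start and 10 N at 0.012 m; it reaches 0.018 m at most.
- plunger_nose (a point): Centre of the plunger's front face, at jig x 40 mm, y 0, z 29 when out; it moves with the plunger.
- lock (a joint): Slide lock: a yellow bar 11 mm wide (jig x 11..23, top at z 27) with a red knob, running along jig +y. At 0 to 0.015 m (its start) the bar lies across the nest and stops the block; 0.060 m = its open end stop, bar clear of the nest. About 2 N of friction; it stays where it is left.
- lock_knob (a point): Centre of the top of the red knob of the lock: an upright cylinder of diameter 18 mm over its upper 22 mm (narrower below), its top at jig z 60 mm. It lies at jig x 17, y 66 mm plus the lock's value.
- rail_mouth (a point): Point on the plate top (jig x 23, y 0, z 12 mm) midway between the flared mouths of the two low steel rails. They guide the leading end of the block: 46 mm apart inside, 9 mm high, spanning jig x 23..54, each about 10 mm wide.
- jig_home (a point): Point on the plate top where the centre of the block's underside lies when the block is home (jig x 14.5, y 0, z 12 mm).
- block: Loose light-alloy block with bare grey faces and a small dark drilled hole in its top, 40 x 75 x 31 mm (x, y, z), about 0.25 kg. Origin at the centre of its underside, long axis y, z up. It starts flat on the bench to the right of the jig. Home, its long axis lies along jig x (either end first); fingers low on its sides must hold its trailing half, or they meet the rails.
- tape_measure: Yellow tape measure, 34 x 76 x 66 mm, standing loose on the bench right of and behind the jig; origin at the centre of its underside. To be left alone.
- grease_tin: Green tin with a cream lid, diameter 67, height 48 mm, loose behind the jig; origin at the centre of its underside. To be left alone.
- spark_plug: Spark plug 82 mm long, 24 mm high, lying loose left of and in front of the jig; origin at the centre of its underside. To be left alone.
Things that resemble listed ones, but are neither listed nor needed, are in the scene too. Leave any brown or turquoise look-alike of the block alone.

How it is judged:
On the way, in this order (a step that is already met when the one before it is completed fails the run):
1. the lock is slid to its open end stop (value of joint lock above 0.057 m and value of joint plunger below 0.002 m), for 0.2 s.
2. the block presses the plunger in (value of joint plunger above 0.004 m and contact force between block and plunger above 2 N).
At the end, for the whole second after the job is handed in: Fingers still press the block (over 1.5 N); it bears on the stop buttons with 1.5 to 40 N, plunger in 10.5 to 14.5 mm; it lies flat on the plate (within 3 mm, 0.07 rad), square to the push direction within 0.07 rad, at rest; the lock is within 3 mm of its open end (value of joint lock above 0.057 m and value of joint plunger between 0.0105 and 0.0145 m and contact force between block and backstop between 1.5 and 40 N and contact force between the fingers and block above 1.5 N and angle between the y axis of block and the x axis of jig, either way round below 0.07 rad and z of block in the frame of jig between 0.01 and 0.015 m and angle between block's own z axis and vertical below 0.07 rad and linear speed of block below 0.02 m/s); the arm keeps its last pose, push and grip.
It fails at once if the yellow tape measure is moved more than 30 mm (distance of tape_measure from where it was at the start of the episode above 0.03 m).
It fails at once if the green grease tin is moved more than 30 mm (distance of grease_tin from where it was at the start of the episode above 0.03 m).
It fails at once if the spark plug is moved more than 30 mm (distance of spark_plug from where it was at the start of the episode above 0.03 m).
It fails at once if the block is rammed into the stop with over 80 N (contact force between block and backstop above 80 N).
It also fails if it takes over 64 s, if anything falls off the work surface, if the arm or the gripper's body presses on something with over 40 N, if the wrist force passes 120 N, or if a joint passes its speed limit or range.

## Working session

There is one attempt and no reset: what is moved stays moved. The work goes in short steps, Python scripts to look and compute and a tool call to move; the robot and the scene stay as the last step left them, time stands still between calls to the robot, and variables do not carry over. Pictures are saved under pics/ and viewed, at most 10 in all, crops included, and the job is handed in when it is done.

Besides the shell and the picture viewer there is one more tool, called after ">>>" by a JSON object that holds its "op" and its "data", one argument or row to a line. drive_tool: Moves the arm, as the interface text tells. Its arguments: {"type":"object","properties":{"commands":{"type":"array"},"force":{"type":"number"}},"required":["commands"]}

```bash
mkdir -p pics; cat > h.py <<'E'
import numpy as np, cv2
from cell import sensors, optics, ticket
def save(cam,name):
    im=optics.snapshot(cam); cv2.imwrite(f'pics/{name}.png',im[:,:,::-1]); return im
def ray(cam,uv):
    m=optics.camera_model(cam); R=cv2.Rodrigues(np.array(m['rvec'],float))[0]; t=np.array(m['tvec'],float)
    d=R.T@np.array([(uv[0]-m['cx'])/m['fx'],(uv[1]-m['cy'])/m['fy'],1]); return -R.T@t, d/np.linalg.norm(d)
def atz(cam,uv,z):
    o,d=ray(cam,uv); return o+d*(z-o[2])/d[2]
def tri(c1,u1,c2,u2):
    o1,d1=ray(c1,u1);o2,d2=ray(c2,u2)
    s=np.linalg.lstsq(np.c_[d1,-d2],o2-o1,rcond=None)[0]
    p,q=o1+s[0]*d1,o2+s[1]*d2; return (p+q)/2,np.linalg.norm(p-q)
def proj(cam,p):
    m=optics.camera_model(cam); R=cv2.Rodrigues(np.array(m['rvec'],float))[0]
    c=R@np.array(p)+np.array(m['tvec'],float).ravel(); return m['fx']*c[0]/c[2]+m['cx'],m['fy']*c[1]/c[2]+m['cy']
E
python3 - <<'E'
from h import *
save('scene','s1');save('top','t1')
print(sensors.sense())
print(optics.camera_model('scene'),optics.camera_model('top'))
E
```

```text
{'t': 0.1, 'qpos': array([-1.30820659,  0.52196985, -0.03630444,  1.59993322,  0.02123081,
        1.0211521 , -0.11282072]), 'joint_velocities': array([-0.00140659, -0.00136462,  0.00160696, -0.00066491,  0.00028591,
        0.00123807,  0.00164664]), 'joint_efforts': array([ 4.24837592e-03, -9.28484774e+01,  1.98420413e+00, -3.70535338e+01,
        1.81205606e-02,  5.41875503e-03,  9.37291043e-05]), 'ee_pos': array([0.20412802, 0.59039602, 0.23078032]), 'ee_rot': array([-5.20380818e-01, -3.09812871e+00,  1.68887671e-03]), 'contact_force': array([-0.99626947,  0.32833431, -0.32655584]), 'ft_torque': array([-0.02273423,  0.03020712,  0.01285646]), 'gripper_force': 0.0, 'opening': 0.08529100007597624}
{'fx': 569.0579139686181, 'fy': 569.0579139686181, 'cx': 325.54424661448076, 'cy': 235.4630476279133, 'rvec': array([ 0.70140284, -2.33258184,  1.4082258 ]), 'tvec': array([0.52615834, 0.10797038, 0.96888194])} {'fx': 456.42579895878004, 'fy': 456.42579895878004, 'cx': 319.9025276408797, 'cy': 237.50719158277218, 'rvec': array([ 2.14767541, -2.14422904,  0.08969943]), 'tvec': array([0.21707922, 0.52112805, 0.89434855])}
```

View pics/s1.png

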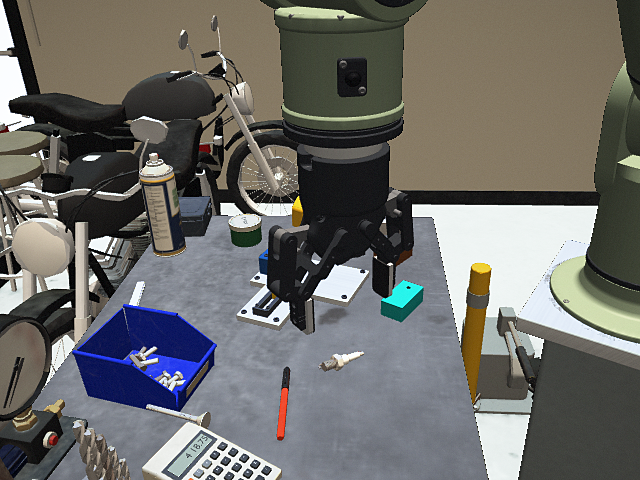

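View pics/t1.png

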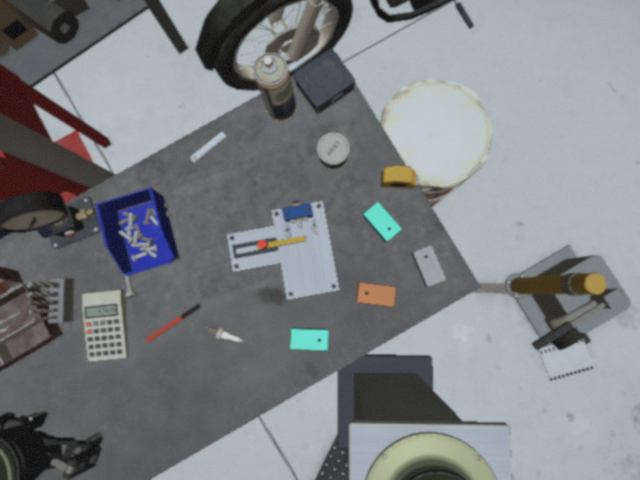

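The top view shows block candidates at (429,265) grey, (376,294) brown, and (383,221) and (309,340) turquoise. I choose the bare grey one with a hole at (429,265). The jig is around (308,250), with its knob at (262,244), its blue stop at (298,212) and its front edge at (315,298). I'll check the choice in a close crop.

```bash
python3 - <<'E'
from h import *
im=cv2.imread('pics/t1.png')
c=im[190:310,220:460]
c=cv2.resize(c,None,fx=3.33333,fy=3.33333,interpolation=cv2.INTER_CUBIC)
c=cv2.resize(im[195:305,222:452],(800,383),interpolation=cv2.INTER_CUBIC); cv2.imwrite('pics/t1c.png',c)
for n,uv in dict(block=(429,265),knob=(262,244),stop=(298,212),front=(315,298),tape=(399,176),tin=(333,149),plug=(226,335)).items(): print(n,atz('top',uv,0.02))
E
```

```text
block [ 0.46603096 -0.00385983  0.02      ]
knob [0.5089115  0.33822975 0.02      ]
stop [0.57586761 0.26417401 0.02      ]
front [0.39854877 0.22791661 0.02      ]
tape [0.65149329 0.05378904 0.02      ]
tin [0.71044159 0.19138102 0.02      ]
plug [0.32344844 0.40817002 0.02      ]
```

View pics/t1c.png

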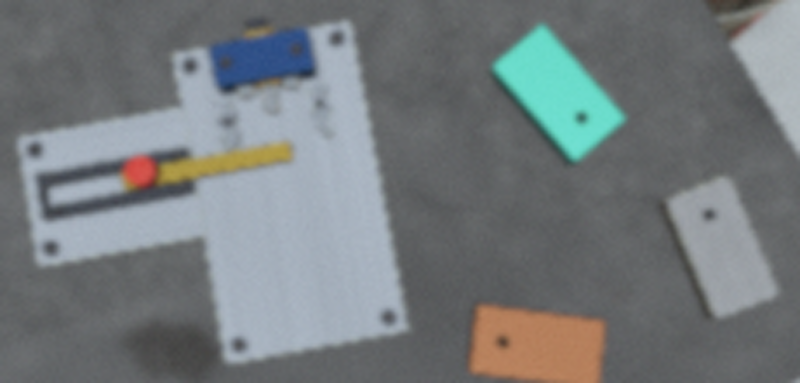

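The crop confirms it. The grey block's corners are at crop (667,200), (731,177), (778,296) and (714,319), with the hole at (709,214). The red knob is at crop (141,172), and the jig plate corners are at (173,52), (352,20), (408,328) and (226,363).

```bash
cat >> h.py <<'E'
def fit2(model,world):
    """rigid 2D fit: world = R(a) model + t"""
    A=np.array(model,float);B=np.array(world,float)[:,:2];a0=A.mean(0);b0=B.mean(0)
    U,S,V=np.linalg.svd((A-a0).T@(B-b0));R=(U@np.diag([1,np.linalg.det(U@V)])@V).T
    t=b0-R@a0; return np.arctan2(R[1,0],R[0,0]),t,np.linalg.norm(A@R.T+t-B,axis=1)*1000
def jig2w(a,t,p): 
    c,s=np.cos(a),np.sin(a); return np.array([c*p[0]-s*p[1]+t[0],s*p[0]+c*p[1]+t[1]])
def wray(pose,uv):
    m=optics.camera_model('wrist');M=np.array(m['mount']);R=cv2.Rodrigues(pose['ee_rot'])[0]
    d=R@M[:3,:3]@np.array([(uv[0]-m['cx'])/m['fx'],(uv[1]-m['cy'])/m['fy'],1]); return R@M[:3,3]+pose['ee_pos'],d/np.linalg.norm(d)
def watz(pose,uv,z):
    o,d=wray(pose,uv); return o+d*(z-o[2])/d[2]
E
python3 - <<'E'
from h import *
f=lambda u,z: atz('top',(222+u[0]/3.478,195+u[1]/3.478),z)
a,t,e=fit2([(.09,.055),(.09,-.055),(-.1,-.055),(-.1,.055),(.057,.156),(-.023,.156)],[f(u,.012) for u in [(173,52),(352,20),(408,328),(226,363),(18,135),(38,266)]])
print('jig',np.degrees(a),t,e); 
for n,p in dict(knob=(.017,.081),knobopen=(.017,.126),home=(.0145,0)).items(): print(n,jig2w(a,t,p))
print('knob top cam',f((141,172),.06))
a,t,e=fit2([(-.02,.0375),(.02,.0375),(.02,-.0375),(-.02,-.0375)],[f(u,.031) for u in [(667,200),(731,177),(778,296),(714,319)]])
print('block',np.degrees(a),t,e)
m=optics.camera_model('wrist');print(m['fx'],m['cx'],m['cy'],m['mount'])
R=cv2.Rodrigues(sensors.sense()['ee_rot'])[0];print(R)
E
```

```text
jig 10.455410890818026 [0.50349344 0.24993307] [0.2904546  0.90399778 1.3793363  0.22936112 0.36606949 0.21776255]
knob [0.50551208 0.33267318]
knobopen [0.49734592 0.37692602]
home [0.51775268 0.25256439]
knob top cam [0.50391116 0.3306894  0.06      ]
block -69.86937716285082 [ 0.46295429 -0.00295474] [0.82623441 1.0483619  0.87293192 1.12510514]
394.43009135859563 316.4189599958871 244.50442510459655 [[ 6.74380037e-04 -9.48161712e-01 -3.17787528e-01  8.25023542e-02]
 [ 9.99999740e-01  7.20276107e-04 -2.69310893e-05  1.49248998e-03]
 [ 2.54429791e-04 -3.17787427e-01  9.48161952e-01 -1.42123328e-01]
 [ 0.00000000e+00  0.00000000e+00  0.00000000e+00  1.00000000e+00]]
[[-9.45122970e-01  3.26714727e-01 -2.41489004e-04]
 [ 3.26714796e-01  9.45122394e-01 -1.04969370e-03]
 [-1.14713726e-04 -1.07098766e-03 -9.99999420e-01]]
```

>>> {"op": "drive_tool", "data": {
  "commands": [
    [300,-258,-20,29.6,-1],
    [300,-258,-20,29.6,-1],
    [300,-258,-20,29.6,-1],
    [300,-258,-20,29.6,-1],
    [300,-258,-20,29.6,-1]
  ]
}}

```text
t: 0.72
ee_pos: [0.4412, 0.3864, 0.2154]
ee_rot: [0.288, -3.128, 0.0]
contact_force: [0.2, 0.9, 0.9]
opening: 0.0854
gripper_force: 0.0
```

>>> {"op": "drive_tool", "data": {
  "commands": [
    [0,0,0,0,-1],
    [0,0,0,0,-1]
  ]
}}

```text
t: 0.98
ee_pos: [0.4394, 0.3883, 0.2153]
ee_rot: [0.288, -3.128, -0.0]
contact_force: [-0.4, 0.5, -0.3]
opening: 0.0855
gripper_force: 0.0
```

```bash
python3 - <<'E'
from h import *
s=sensors.sense();R=cv2.Rodrigues(s['ee_rot'])[0];print(s['ee_pos'],np.degrees(np.arctan2(R[1,1],R[0,1])),s['qpos'])
save('wrist','w1');save('scene','s2')
np.save('p1.npy',np.r_[s['ee_pos'],s['ee_rot']])
E
```

```text
[0.43940047 0.38831673 0.21534557] 100.52425013706741 [-0.74495041  0.47879783 -0.11158816  1.71804082  0.06255901  0.94870394
  0.87389042]
```

View pics/w1.png

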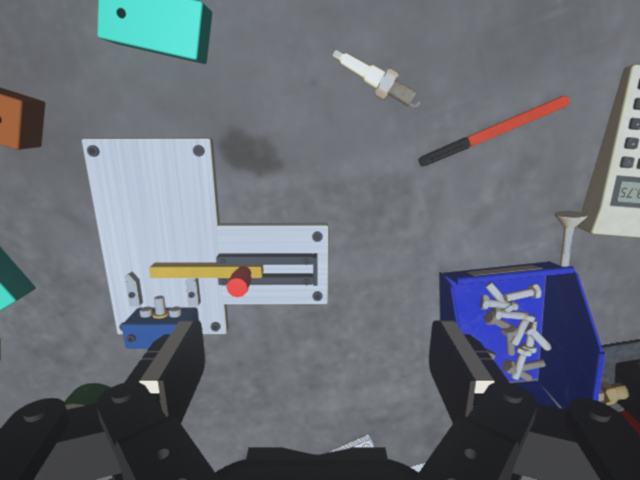

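The wrist view shows the plate corners at (82,139), (211,139) and (227,334), the wing corners at (328,225) and (327,304), and the knob top at (237,288).

```bash
python3 - <<'E'
from h import *
p=np.load('p1.npy');P=dict(ee_pos=p[:3],ee_rot=p[3:])
mod=[(-.1,-.055),(-.1,.055),(-.023,.156),(.057,.156),(.09,.055)]
px=[(82,139),(211,139),(328,225),(327,304),(227,334)]
for z in(.0,.012,.02):
  a,t,e=fit2(mod,[watz(P,u,z) for u in px]);print(z,np.degrees(a),t,e)
a,t,e=fit2(mod,[watz(P,u,.012) for u in px])
print('knob',jig2w(a,t,(.017,.081)),'open',jig2w(a,t,(.017,.126)),'home',jig2w(a,t,(.0145,0)))
def two(o1,d1,o2,d2):
    s=np.linalg.lstsq(np.c_[d1,-d2],o2-o1,rcond=None)[0];a,b=o1+s[0]*d1,o2+s[1]*d2;return (a+b)/2,np.linalg.norm(a-b)
T=lambda u:ray('top',(222+u[0]/3.478,195+u[1]/3.478))
print('knob tri',two(*wray(P,(237,288)),*T((141,172))))
for w,tt in [((82,139),(408,328)),((211,139),(226,363)),((328,225),(38,266))]: print('corner',two(*wray(P,w),*T(tt)))
E
```

```text
0.0 10.647487108833634 [0.50784976 0.25302373] [4.00981859 2.06465613 2.22298433 2.52951785 3.15412132]
0.012 10.647487108833646 [0.5038072  0.25479412] [1.28964809 0.98298598 0.80950691 1.26120904 0.55350095]
0.02 10.647487108833646 [0.50111216 0.25597438] [4.82242675 2.93984113 2.62153403 3.76182234 3.00168656]
knob [0.50554846 0.33754052] open [0.49723399 0.38176574] home [0.51805754 0.25747322]
knob tri (array([0.50579847, 0.33331329, 0.05674271]), np.float64(0.005141939665094526))
corner (array([0.41696583, 0.17852655, 0.00344108]), np.float64(0.0013084923464483018))
corner (array([ 0.39631022,  0.28757607, -0.00040407]), np.float64(0.0024290199007243533))
corner (array([0.45354061, 0.40243941, 0.00346494]), np.float64(0.003159008520399615))
```

>>> {"op": "drive_tool", "data": {
  "commands": [
    [66,-53,-90,0,-1],
    [66,-53,-90,0,-1],
    [66,-53,-90,0,-1],
    [66,-53,-90,0,-1]
  ]
}}

```text
t: 1.58
ee_pos: [0.505, 0.3365, 0.1258]
ee_rot: [0.291, -3.128, -0.001]
contact_force: [-0.6, 0.9, 0.2]
opening: 0.0856
gripper_force: 0.0
```

```bash
python3 - <<'E'
from h import *
s=sensors.sense();print(s['ee_pos'])
np.save('p2.npy',np.r_[s['ee_pos'],s['ee_rot']])
save('wrist','w2')
E
```

```text
[0.50499336 0.33651927 0.12582536]
```

View pics/w2.png

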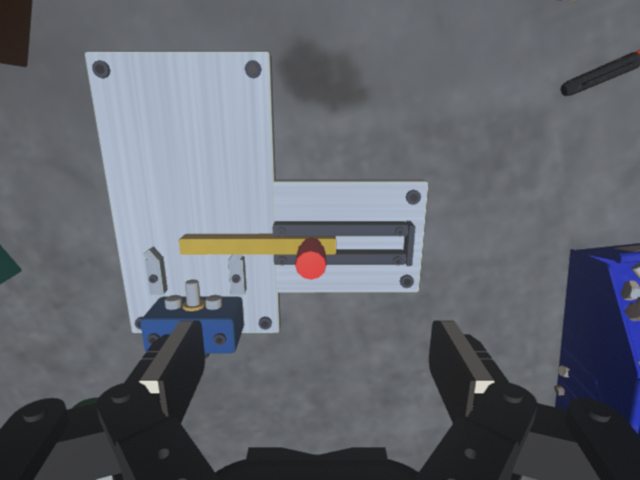

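The knob top is now at (311,262), with plate corners at (85,53), (270,52), (428,181), (421,292), (279,332) and (133,332).

```bash
python3 - <<'E'
from h import *
p=np.load('p2.npy');P=dict(ee_pos=p[:3],ee_rot=p[3:])
p=np.load('p1.npy');P1=dict(ee_pos=p[:3],ee_rot=p[3:])
mod=[(-.1,-.055),(-.1,.055),(-.023,.156),(.057,.156),(.09,.055),(.09,-.055)]
px=[(85,53),(270,52),(428,181),(421,292),(279,332),(133,332)]
for z in (.008,.012,.016):
  a,t,e=fit2(mod,[watz(P,u,z) for u in px]);print(z,np.degrees(a),t,e)
a,t,e=fit2(mod,[watz(P,u,.012) for u in px])
print('knob',jig2w(a,t,(.017,.081)),'open',jig2w(a,t,(.017,.126)),'home',jig2w(a,t,(.0145,0)),watz(P,(311,262),.06))
o1,d1=wray(P,(311,262));o2,d2=wray(P1,(237,288))
s=np.linalg.lstsq(np.c_[d1,-d2],o2-o1,rcond=None)[0];print(o1+s[0]*d1,o2+s[1]*d2)
E
```

```text
0.008 10.799017048375639 [0.50480954 0.25439906] [0.6794538  0.38226441 0.07292125 2.07780545 0.90152318 0.49083492]
0.012 10.79901704837565 [0.5036881  0.25466292] [1.77792298 1.20939903 1.57524502 0.57542553 1.49825615 1.87731337]
0.016 10.799017048375646 [0.50256667 0.25492679] [4.03951277 2.78896537 3.22337476 1.76239506 2.7077516  3.9883247 ]
knob [0.50521052 0.33741365] open [0.49677912 0.38161672] home [0.51793132 0.25737971] [0.50366978 0.33492655 0.06      ]
[0.50329143 0.33486988 0.06099354] [0.50507553 0.33593751 0.06173384]
```

>>> {"op": "drive_tool", "data": {
  "commands": [
    [-1,-1,-45,0,-1],
    [-1,-1,-85,0,-1],
    [-1,-1,-88,0,-1],
    [-1,-1,-88,0,-1],
    [-1,-1,-88,0,-1]
  ],
  "force": 30
}}

```text
t: 2.25
ee_pos: [0.5055, 0.335, 0.0395]
ee_rot: [-0.289, 3.126, 0.002]
contact_force: [0.3, 0.1, 0.2]
opening: 0.0856
gripper_force: 0.0
```

>>> {"op": "drive_tool", "data": {
  "commands": [
    [0,0,0,0,1],
    [0,0,0,0,1],
    [0,0,0,0,1],
    [0,0,0,0,1],
    [0,0,0,0,1]
  ]
}}

```text
t: 2.88
ee_pos: [0.5049, 0.334, 0.0377]
ee_rot: [-0.288, 3.128, -0.0]
contact_force: [-0.3, -0.8, 4.6]
opening: 0.0169
gripper_force: 29.2
```

>>> {"op": "drive_tool", "data": {
  "commands": [
    [-2,10,0,0,1],
    [-4,20,0,0,1],
    [-6,30,0,0,1],
    [-8,40,0,0,1],
    [-8,40,0,0,1]
  ]
}}

```text
t: 3.5
ee_pos: [0.4969, 0.3757, 0.0378]
ee_rot: [-0.29, 3.127, 0.002]
contact_force: [3.5, 2.8, 4.2]
opening: 0.0168
gripper_force: 29.4
```

>>> {"op": "drive_tool", "data": {
  "commands": [
    [0,3,0,0,1],
    [-1,6,0,0,1],
    [-1,7,0,0,1],
    [-1,7,0,0,1]
  ]
}}

```text
t: 4.0
ee_pos: [0.4963, 0.3792, 0.0376]
ee_rot: [0.286, -3.128, 0.004]
contact_force: [2.4, -7.9, 8.5]
opening: 0.0167
gripper_force: 30.1
```

>>> {"op": "drive_tool", "data": {
  "commands": [
    [0,0,0,0,1],
    [0,-1,0,0,-1],
    [0,-1,0,0,-1],
    [0,-1,30,0,-1],
    [0,-1,80,0,-1]
  ]
}}

```text
t: 4.62
ee_pos: [0.4946, 0.3796, 0.1169]
ee_rot: [0.289, -3.125, 0.003]
contact_force: [0.3, -0.1, 0.0]
opening: 0.0852
gripper_force: 0.0
```

>>> {"op": "drive_tool", "data": {
  "commands": [
    [-10,-50,70,0,-1],
    [-33,-382,80,9.7,-1],
    [-33,-382,80,9.7,-1],
    [-33,-382,80,9.7,-1],
    [-33,-382,80,9.7,-1]
  ]
}}

```text
t: 5.25
ee_pos: [0.4695, 0.0938, 0.1894]
ee_rot: [-0.552, 3.093, 0.0]
contact_force: [1.7, -0.2, -0.7]
opening: 0.0855
gripper_force: 0.0
```

>>> {"op": "drive_tool", "data": {
  "commands": [
    [-10,-120,0,0,-1],
    [-10,-120,0,0,-1],
    [-10,-120,0,0,-1]
  ]
}}

```text
t: 5.62
ee_pos: [0.4594, -0.0284, 0.1893]
ee_rot: [0.542, -3.094, 0.001]
contact_force: [-0.9, 0.4, -0.2]
opening: 0.0854
gripper_force: 0.0
```

```bash
python3 - <<'E'
from h import *
s=sensors.sense();R=cv2.Rodrigues(s['ee_rot'])[0];print(s['t'],s['ee_pos'],np.degrees(np.arctan2(R[1,1],R[0,1])))
np.save('p3.npy',np.r_[s['ee_pos'],s['ee_rot']])
w=save('wrist','w3');t=save('top','t2')
sc=save('scene','s3')
# one sheet: wrist left, jig crop of top
c=cv2.resize(t[195:305,222:342],(480,440),interpolation=cv2.INTER_CUBIC)
w2=cv2.resize(w,(640,480))
cv2.imwrite('pics/jig2.png',c[:,:,::-1])
E
```

```text
5.625 [ 0.45935166 -0.02835673  0.18930483] 109.88007303283247
```

View pics/w3.png

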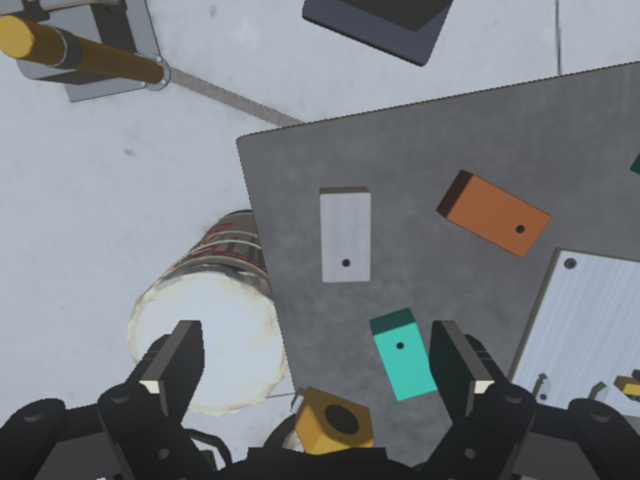

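View pics/jig2.png

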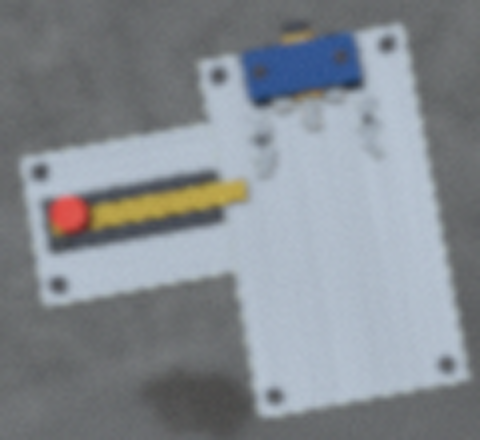

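The top crop shows the lock fully open, with the knob at (69,214) at the end of its slot and the bar clear of the nest. In the wrist view the block's top face spans (320,192), (370,191), (370,282), (322,282), with the hole at (346,263).

```bash
python3 - <<'E'
from h import *
p=np.load('p3.npy');P=dict(ee_pos=p[:3],ee_rot=p[3:])
W=[(370,282),(322,282),(320,192),(370,191)];T=[(667,200),(731,177),(778,296),(714,319)]
mod=[(-.02,.0375),(.02,.0375),(.02,-.0375),(-.02,-.0375)]
for z in(.025,.031,.037):
  a,t,e=fit2(mod,[watz(P,u,z) for u in W]);print(z,'block y axis',np.degrees(a)+90,t,e)
for w,u in zip(W,T):
  o1,d1=wray(P,w);o2,d2=ray('top',(222+u[0]/3.478,195+u[1]/3.478))
  s=np.linalg.lstsq(np.c_[d1,-d2],o2-o1,rcond=None)[0];print(o1+s[0]*d1,o2+s[1]*d2)
t=optics.snapshot('top').astype(int)
# knob/red centroid
m=(t[...,0]>170)&(t[...,1]<90)&(t[...,2]<90);m[:,:222]=0;m[:,345:]=0;m[:190]=0;m[305:]=0
v,u=np.nonzero(m);print('knob',u.mean(),v.mean(),atz('top',(u.mean(),v.mean()),.06))
E
```

```text
0.025 block y axis 21.573760911847415 [0.46575704 0.00076874] [1.79471511 0.58323157 1.33299521 1.15606602]
0.031 block y axis 21.573760911847415 [ 4.64123498e-01 -3.09127216e-04] [0.9622593  0.34181806 0.81668775 1.01218442]
0.037 block y axis 21.573760911847415 [ 0.46248996 -0.001387  ] [0.36358973 1.14645081 1.00607849 1.46155286]
[0.48938526 0.03006186 0.03949348] [0.48985903 0.02977118 0.03958323]
[ 0.50239466 -0.00637799  0.03995466] [ 0.5031019  -0.0069666   0.04014924]
[ 0.43495873 -0.03271764  0.03609805] [ 0.43513093 -0.0328026   0.03612253]
[0.42183218 0.00319175 0.03260104] [0.42196795 0.00314929 0.03261082]
knob 238.6734693877551 247.9591836734694 [0.49691764 0.37809935 0.06      ]
```

>>> {"op": "drive_tool", "data": {
  "commands": [
    [-13,20,-60,0.9,-1],
    [-13,20,-110,0.9,-1],
    [-13,20,-150,0.9,-1],
    [-13,20,-150,0.9,-1]
  ],
  "force": 60
}}

```text
t: 6.32
ee_pos: [0.4456, -0.0032, 0.0374]
ee_rot: [0.579, -3.083, -0.001]
contact_force: [1.0, 0.3, 0.1]
opening: 0.0852
gripper_force: 0.0
```

>>> {"op": "drive_tool", "data": {
  "commands": [
    [0,0,-20,0,-1],
    [0,0,-35,0,-1],
    [0,0,-36,0,-1],
    [0,0,-36,0,-1]
  ]
}}

```text
t: 6.82
ee_pos: [0.4475, -0.0043, 0.004]
ee_rot: [-0.576, 3.088, -0.0]
contact_force: [0.6, -0.2, 0.4]
opening: 0.0855
gripper_force: 0.0
```

>>> {"op": "drive_tool", "data": {
  "commands": [
    [0,-3,-1,0,-1],
    [0,-3,-1,0,0],
    [0,-3,-1,0,1],
    [0,-3,-1,0,1],
    [0,-3,-1,0,1]
  ]
}}

```text
t: 7.45
ee_pos: [0.4472, -0.0075, 0.0026]
ee_rot: [-0.576, 3.088, -0.0]
contact_force: [-2.1, -1.3, 11.8]
opening: 0.0394
gripper_force: 59.8
```

>>> {"op": "drive_tool", "data": {
  "commands": [
    [0,0,0,0,1],
    [0,0,0,0,1],
    [0,0,0,0,1]
  ]
}}

```text
t: 7.82
ee_pos: [0.4472, -0.0075, 0.0026]
ee_rot: [-0.576, 3.088, -0.0]
contact_force: [-3.1, -0.2, 11.5]
opening: 0.0392
gripper_force: 59.8
```

>>> {"op": "drive_tool", "data": {
  "commands": [
    [0,0,40,0,1],
    [0,0,80,0,1],
    [2,60,80,-5,1],
    [4,120,80,-10.5,1],
    [5,180,80,-10.5,1]
  ]
}}

```text
t: 8.45
ee_pos: [0.4519, 0.1744, 0.0824]
ee_rot: [-0.288, 3.128, -0.0]
contact_force: [2.1, 0.1, -2.9]
opening: 0.039
gripper_force: 62.4
```

>>> {"op": "drive_tool", "data": {
  "commands": [
    [0,60,0,0,1],
    [0,70,0,0,1],
    [0,70,-40,0,1],
    [0,70,-50,0,1],
    [0,70,-50,0,1]
  ]
}}

```text
t: 9.07
ee_pos: [0.4519, 0.2417, 0.0321]
ee_rot: [0.29, -3.127, 0.001]
contact_force: [-0.1, -0.4, -2.6]
opening: 0.0392
gripper_force: 62.2
```

```bash
python3 - <<'E'
from h import *
s=sensors.sense();R=cv2.Rodrigues(s['ee_rot'])[0];print(s['t'],s['ee_pos'],np.degrees(np.arctan2(R[1,1],R[0,1])),s['opening'])
np.save('p4.npy',np.r_[s['ee_pos'],s['ee_rot']])
save('wrist','w4')
E
```

```text
9.075 [0.45189561 0.24174522 0.03211488] 100.58512776486286 0.03924936501523271
```

View pics/w4.png

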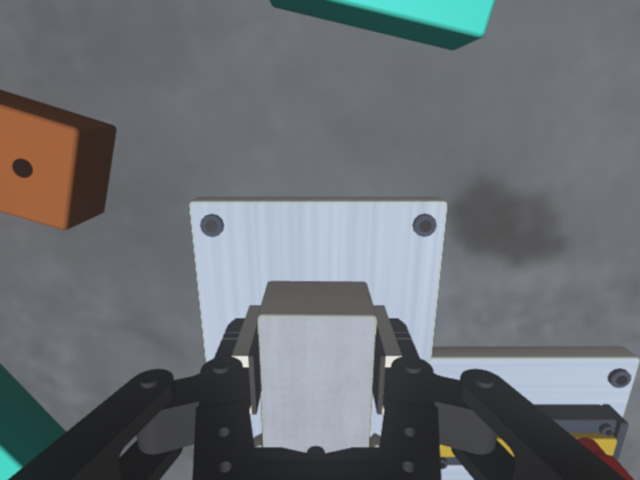

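The block is held level and the plate is centred under it. The front plate corners are at (191,203) and (446,203), and its side edges at row 360 are at columns 206 and 432.

```bash
python3 - <<'E'
from h import *
p=np.load('p4.npy');P=dict(ee_pos=p[:3],ee_rot=p[3:])
R=cv2.Rodrigues(P['ee_rot'])[0]
for u,z in [((191,203),.012),((446,203),.012),((206,360),.012),((432,360),.012),((620,379),.012),((258,315),.051),((375,315),.051)]:
  w=watz(P,u,z); print(u,w, 'tool mm',(R.T@(w-P['ee_pos']))*1000)
E
```

```text
(191, 203) [0.41641447 0.18330236 0.012     ] tool mm [ 45.58431978 -50.91418378  20.22135486]
(446, 203) [0.39668021 0.28835406 0.012     ] tool mm [45.68528856 55.97492946 20.1343751 ]
(206, 360) [0.49209929 0.19697062 0.012     ] tool mm [-31.32330278 -51.38152549  20.11215524]
(432, 360) [0.47197587 0.30375475 0.012     ] tool mm [-31.15803868  57.2820221   20.02382077]
(620, 379) [0.4654392  0.39704581 0.012     ] tool mm [-41.86969473 150.1862804   19.93283365]
(258, 315) [0.44133325 0.22069596 0.051     ] tool mm [ 14.27615563 -18.76619352 -18.84950992]
(375, 315) [0.43374528 0.26100153 0.051     ] tool mm [ 14.33107608  22.24736923 -18.88286117]
```

>>> {"op": "drive_tool", "data": {
  "commands": [
    [0,1,-10,0,1],
    [0,1,-15,0,1],
    [0,1,-16,0,1],
    [0,1,-17,0,1],
    [0,1,-17,0,1]
  ],
  "force": 60
}}

```text
t: 9.75
ee_pos: [0.4522, 0.2436, 0.0154]
ee_rot: [-0.291, 3.128, 0.0]
contact_force: [-0.7, -0.2, -2.3]
opening: 0.039
gripper_force: 62.4
```

>>> {"op": "drive_tool", "data": {
  "commands": [
    [0,-0.5,-1,0,1],
    [0,-0.5,-1.5,0,1],
    [0,-0.5,-1.5,0,1]
  ]
}}

```text
t: 10.12
ee_pos: [0.4522, 0.2433, 0.0146]
ee_rot: [-0.291, 3.128, 0.001]
contact_force: [-6.4, -1.4, 19.8]
opening: 0.0392
gripper_force: 65.2
```

>>> {"op": "drive_tool", "data": {
  "commands": [
    [0,0,0.6,0,1],
    [7.9,1.5,0.6,0,1],
    [15.7,2.9,0.6,0,1],
    [23.6,4.4,0.6,0,1],
    [23.6,4.4,0.6,0,1]
  ]
}}

```text
t: 10.75
ee_pos: [0.4759, 0.2475, 0.0147]
ee_rot: [0.291, -3.128, -0.0]
contact_force: [-2.8, -0.6, 7.9]
opening: 0.0391
gripper_force: 63.8
```

>>> {"op": "drive_tool", "data": {
  "commands": [
    [3.9,0.7,0,0,1],
    [7.9,1.5,0,0,1],
    [11.8,2.2,0,0,1],
    [11.8,2.2,0,0,1]
  ]
}}

```text
t: 11.25
ee_pos: [0.4869, 0.2496, 0.0147]
ee_rot: [0.291, -3.127, 0.0]
contact_force: [-7.3, -0.8, 11.6]
opening: 0.0391
gripper_force: 64.4
```

```bash
python3 - <<'E'
from h import *
s=sensors.sense();R=cv2.Rodrigues(s['ee_rot'])[0];print(s['t'],s['ee_pos'],np.degrees(np.arctan2(R[1,1],R[0,1])),s['contact_force'],s['ft_torque'])
t=save('top','t3');sc=save('scene','s4')
a=cv2.resize(t[190:310,240:360],(400,400),interpolation=cv2.INTER_CUBIC)
b=cv2.resize(sc[210:340,220:390],(400,306),interpolation=cv2.INTER_CUBIC)
o=np.zeros((400,800,3),np.uint8);o[:,:400]=a;o[:306,400:]=b;cv2.imwrite('pics/m3.png',o[:,:,::-1])
E
```

```text
11.25 [0.48688317 0.24961972 0.01465827] 100.63926917382832 [-7.27414683 -0.80251647 11.59887405] [-0.21506161  1.54445196 -0.00525529]
```

View pics/m3.png

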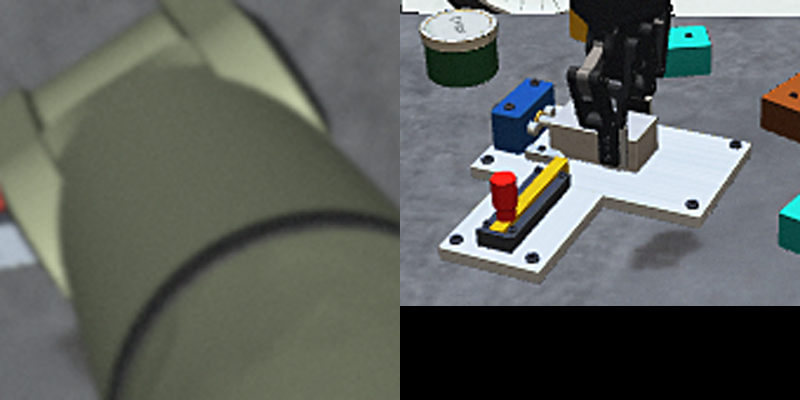

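The scene crop shows the block lying flat between the rails, its end about to press the plunger at crop (545,122), and the lock open. I'll keep pushing gently.

>>> {"op": "drive_tool", "data": {
  "commands": [
    [2,0.4,0,0,1],
    [3.9,0.7,0,0,1],
    [5.9,1.1,0,0,1],
    [7.9,1.5,0,0,1],
    [7.9,1.5,0,0,1]
  ]
}}

```text
t: 11.98
ee_pos: [0.4918, 0.2505, 0.0147]
ee_rot: [0.292, -3.121, 0.003]
contact_force: [-28.6, -5.4, 32.6]
opening: 0.039
gripper_force: 66.9
```

>>> {"op": "drive_tool", "data": {
  "commands": [
    [1,0.2,0,0,1],
    [2,0.4,0,0,1],
    [2,0.4,0,0,1]
  ]
}}

```text
t: 12.35
ee_pos: [0.4933, 0.2508, 0.0146]
ee_rot: [0.292, -3.12, 0.003]
contact_force: [-31.9, -6.5, 35.9]
opening: 0.0392
gripper_force: 67.3
```

>>> {"op": "drive_tool", "data": {
  "commands": [
    [0,0,0.6,0,1],
    [0,0,1.2,0,1],
    [0,0,1.2,0,1]
  ],
  "force": 90
}}

```text
t: 12.72
ee_pos: [0.4955, 0.2512, 0.015]
ee_rot: [0.292, -3.124, 0.002]
contact_force: [-10.1, -1.4, 0.1]
opening: 0.0385
gripper_force: 90.6
```

```bash
python3 - <<'E'
from h import *
s=sensors.sense();R=cv2.Rodrigues(s['ee_rot'])[0];print(s['t'],s['ee_pos'],R,s['contact_force'],s['ft_torque'],s['opening'])
sc=save('scene','s5');w=save('wrist','w5')
b=cv2.resize(sc[225:310,260:370],(440,340),interpolation=cv2.INTER_CUBIC)
o=np.zeros((480,800,3),np.uint8);o[:340,:440]=b;o[:,440:]=w[:,140:500];cv2.imwrite('pics/m4.png',o[:,:,::-1])
E
```

```text
12.725 [0.49550916 0.25119424 0.01501127] [[-9.82708500e-01 -1.85125219e-01 -3.55769519e-03]
 [-1.85121115e-01  9.82714639e-01 -1.45312509e-03]
 [ 3.76520924e-03 -7.69393878e-04 -9.99992616e-01]] [-10.08764689  -1.35560234   0.07948271] [-0.10934467  2.09328237  0.06710862] 0.03853483414453349
```

View pics/m4.png

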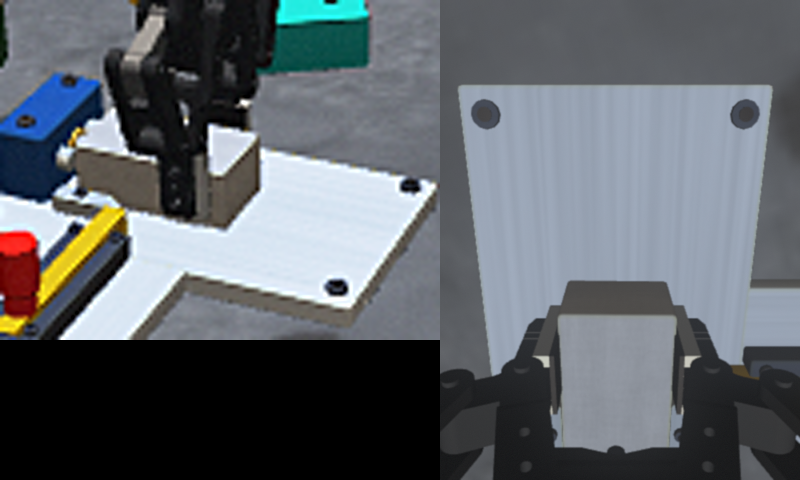

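The block sits square between the rails, and its end is still short of the buttons. Most of the earlier force was friction from pressing down on the plate, so I'm continuing with that pressure relieved.

>>> {"op": "drive_tool", "data": {
  "commands": [
    [1,0.2,0,0,1],
    [2,0.4,0,0,1],
    [2.9,0.6,0,0,1],
    [2.9,0.6,0,0,1]
  ]
}}

```text
t: 13.32
ee_pos: [0.498, 0.2516, 0.015]
ee_rot: [0.292, -3.123, 0.002]
contact_force: [-13.7, -1.3, 3.6]
opening: 0.0386
gripper_force: 91.2
```

>>> {"op": "drive_tool", "data": {
  "commands": [
    [1,0.2,0,0,1],
    [2,0.4,0,0,1],
    [2,0.4,0,0,1]
  ]
}}

```text
t: 13.7
ee_pos: [0.4996, 0.2519, 0.0149]
ee_rot: [0.292, -3.123, 0.003]
contact_force: [-16.3, -2.0, 5.1]
opening: 0.0387
gripper_force: 91.5
```

>>> {"op": "drive_tool", "data": {
  "commands": [
    [1,0.2,0,0,1],
    [1.5,0.3,0,0,1],
    [1.5,0.3,0,0,1]
  ]
}}

```text
t: 14.08
ee_pos: [0.4996, 0.2519, 0.0148]
ee_rot: [0.292, -3.12, 0.004]
contact_force: [-25.7, -4.5, 13.1]
opening: 0.0384
gripper_force: 92.7
```

>>> {"op": "drive_tool", "data": {
  "commands": [
    [0,0,0.4,0,1],
    [0.8,0.2,0.6,0,1],
    [0.8,0.2,0.6,0,1],
    [0.8,0.2,0.6,0,1]
  ]
}}

```text
t: 14.58
ee_pos: [0.4997, 0.2518, 0.015]
ee_rot: [0.292, -3.118, 0.005]
contact_force: [-27.5, -4.3, 8.0]
opening: 0.0384
gripper_force: 91.7
```

```bash
python3 - <<'E'
from h import *
s=sensors.sense();print(s['ee_pos'],s['contact_force'],s['ft_torque']);R=cv2.Rodrigues(s['ee_rot'])[0]
w=save('wrist','w6');g=cv2.cvtColor(w,cv2.COLOR_RGB2GRAY).astype(int)
for c in (280,316,350):
  d=np.diff(cv2.GaussianBlur(g[:,c].astype(np.uint8),(1,5),0).astype(int)); r=np.argsort(-abs(d))[:6]; print(c,[(int(i),int(d[i])) for i in sorted(r)])
np.save('p6.npy',np.r_[s['ee_pos'],s['ee_rot']])
for r in range(40,80,4): print(r,(R.T@(watz(s,(316,r),.012)-s['ee_pos'])*1000)[0].round(1),end='; ')
print((R.T@(watz(s,(316,315),s['ee_pos'][2]+.0284)-s['ee_pos'])*1000)[0])
E
```

```text
[0.49968776 0.25178076 0.01497306] [-27.49343851  -4.3467277    7.97469721] [-0.69828701  5.3224531   0.24076231]Traceback (most recent call last):
  File "<stdin>", line 5, in <module>
ValueError: The truth value of an empty array is ambiguous. Use `array.size > 0` to check that an array is not empty.
```

```bash
python3 - <<'E'
from h import *
s=sensors.sense();R=cv2.Rodrigues(s['ee_rot'])[0]
g=cv2.cvtColor(cv2.imread('pics/w6.png'),cv2.COLOR_BGR2GRAY).astype(int)
for c in (280,300,340,350):
  d=np.diff(g[:345,c:c+5].mean(1)); r=np.argsort(-abs(d))[:6]; print(c,[(int(i),int(d[i])) for i in sorted(r)])
X=lambda r,z:(R.T@(watz(s,(316,r),z)-s['ee_pos'])*1000)[0].round(1)
print({r:X(r,.012) for r in range(48,92,6)}, {r:X(r,.043) for r in range(275,320,8)})
E
```

```text
280 [(71, 34), (279, -33), (280, -37), (312, 17), (313, 23), (314, 20)]
300 [(71, 38), (279, -22), (280, -43), (281, -19), (313, 23), (314, 20)]
340 [(70, 18), (71, 38), (280, -50), (281, -26), (313, 22), (314, 22)]
350 [(70, 16), (71, 37), (280, -46), (281, -27), (313, 20), (314, 24)]
{48: np.float64(102.1), 54: np.float64(100.3), 60: np.float64(98.4), 66: np.float64(96.6), 72: np.float64(94.7), 78: np.float64(92.8), 84: np.float64(90.9), 90: np.float64(89.0)} {275: np.float64(33.2), 283: np.float64(30.5), 291: np.float64(27.7), 299: np.float64(24.9), 307: np.float64(22.1), 315: np.float64(19.2)}
```

>>> {"op": "drive_tool", "data": {
  "commands": [
    [0,0,0,0,1],
    [0,0,0,0,1],
    [0,0,0,0,1]
  ]
}}

```text
t: 15.0
ee_pos: [0.4997, 0.2518, 0.015]
ee_rot: [0.292, -3.118, 0.005]
contact_force: [-27.3, -4.3, 8.0]
opening: 0.0388
gripper_force: 91.7
```

```bash
python3 - <<'E'
from h import *
s=sensors.sense();print(s['ee_pos'],s['contact_force'],s['gripper_force']);print(ticket.job_done())
E
```

```text
[0.49968269 0.25181259 0.01498711] [-27.30536701  -4.26774032   7.99747078] 91.70480847358704
the job is handed in; nothing more can be done
None
```

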